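# Set new mill burrs: find touch, back off four clicks

### The job

New burrs have just been fitted to the pigment mill. Turn its adjusting ring clockwise until the burrs just touch, without forcing them together, then back it off exactly four clicks and let go. Leave the other things on the bench where they stand.

Things in the scene. Friction and masses are not known exactly. Their poses are not given: they have to be found in the camera images.
- mill: Small electric mill for chalk and pigment sticks, hopper off, bolted to the bench. Grey housing 128 x 118 mm; chute along its own -x, 105 mm out from the axis at 107 to 131 mm height; round aluminium grinding head on top, 110 mm across, its flat face (24 engraved lines) 150 mm above the bench. Origin: centre of the underside, on the vertical axis of the adjusting ring; z up.
- adjust_ring: Adjusting ring: upright knurled steel collar, 60 mm outside, 42 mm bore, standing 30 mm proud of the head's face (150 to 180 mm above the bench), free all round; grip it across its diameter from above. Turns about the vertical axis and keeps its height; clockwise from above closes the burrs. Origin: on the axis, 115 mm above the bench; x axis towards the groove on its top face.
- ring_top (a point): Ring's axis at the level of its top face, 180 mm above the bench. The ring clicks 24 times a turn, every 15 degrees (0.262 rad); passing a click takes 0.1 to 0.2 N m, and let go within a third of a click it settles in it. The burr touch lies at a click position, 5 to 9 clicks clockwise of the start; the ring opens about 13 clicks from it.
- ring_index (a point): The dark groove across the ring's top face, 25 mm from the axis: shows how far the ring has turned. With new burrs fitted, neither it nor the scale tells where the touch is: that must be felt.
- upper_burr (a point): Face of the upper burr, on the axis inside the mill; turns with the ring and rises 0.1 mm per click counter-clockwise. Its measured height is far too coarse to read the gap. At the touch it stops, and the ring only winds up against it, 7 N m per rad: 0.3 to 0.5 N m is plainly the burrs; 0.9 N m (half a click, 0.13 rad, of wind-up) spoils them.
- lower_burr (a point): Face of the lower burr, on the axis, fixed in the mill, 140 mm above the bench. The two burr points meet when the burrs touch; four clicks make a gap of 0.4 mm.
- hopper: Clear plastic hopper of the mill, loose, standing upside down beside it: 110 mm across at the bench, 110 mm high. Origin: centre of its underside. Bystander.
- dish: Shallow steel dish under the chute, loose, 72 mm across, 26 mm high. Origin: centre of its underside. Bystander.
- paint_jar: Amber glass paint jar with a white cap, loose, 54 mm across, 70 mm high. Origin: centre of its underside. Bystander.
- clip_stand: Cardboard block 110 x 80 x 42 mm with upright clip sticks holding small orange parts, up to 180 mm high, loose. Origin: centre of its underside. Bystander.
Things that resemble listed ones, but are neither listed nor needed, are in the scene too. Of the things that look like the mill, the smaller one is meant.

How it is judged (in metres and radians):
On the way:
1. the ring is turned clockwise until the burrs touch (gap under 0.02 mm) (z of upper_burr in the frame of lower_burr below 2e-05 m), for 0.1 s.
At the end, for the whole second after the job is handed in: The ring is let go and rests four clicks open from the burr touch: the burr gap is 0.36 to 0.44 mm (0.4 of a click either way); hopper, dish, jar and clip stand are within 30 mm of where they stood (z of upper_burr in the frame of lower_burr between 0.00036 and 0.00044 m and angular speed of adjust_ring below 0.05 rad/s and distance of each of hopper, dish, paint_jar, clip_stand from where it was at the start of the episode below 0.03 m).
It fails at once if the burrs are forced together: the ring is wound half a click (0.13 rad) past the stopped upper burr (angle between the x axis of ring_index and the x axis of upper_burr, either way round above 0.13 rad).
It fails at once if the hopper is pushed more than 30 mm away (distance of hopper from where it was at the start of the episode above 0.03 m).
It fails at once if the catch dish is pushed more than 30 mm away (distance of dish from where it was at the start of the episode above 0.03 m).
It fails at once if the paint jar is pushed more than 30 mm away (distance of paint_jar from where it was at the start of the episode above 0.03 m).
It fails at once if the clip stand is pushed more than 30 mm away (distance of clip_stand from where it was at the start of the episode above 0.03 m).
It also fails if it takes over 70 s, if anything falls off the work surface, if the arm or the gripper's body presses on something with over 40 N, if the wrist force passes 120 N, or if a joint passes its speed limit or range.

### The arm

A 7-joint arm with a two-finger parallel gripper is mounted at the origin on the work surface. World frame = base frame: x ahead of the robot, y to its left, z up, the work surface at z = 0. Lengths are in m, angles in degrees, forces in N, time in s.
With the tool pointing down it reaches from about 0.35 to 0.9 m from the base axis. Payload 7.2 kg.
Tool frame: the origin (TCP) lies at the very end of the fingers, on their centre line; the grasp point (between the pads) lies 19 mm behind it; z points along the fingers, y is the direction in which the jaws open and shut (so a half turn about z gives the same grasp; the last joint's range is limited). The gripper opens to 88 mm and grips with 3 to 60 N. Pads are 20 mm wide; open, the fingers measure 115 mm over their backs; the gripper's body (75 mm by 178 mm) begins 61 mm behind the grasp point.
Start: joints at [-79.939, 23.554, -0.728, 91.456, 0.321, 64.991, -4.71], TCP at [0.151, 0.607, 0.223] pointing down, gripper open.
Joint ranges: [-169.25, 169.25], [-16.82, 113.86], [-84.01, 82.57], [7.8, 145.47], [-59.2, 239.2], [7.22, 106.19], [-163.78, 163.78]. Speed limits (degrees/s): [136.94, 136.94, 172.46, 172.46, 180, 180, 180].

### API

Orientations are given as a 3x3 rotation matrix whose columns are the frame's x, y, z axes.
In Python, from bench import state, get_image, close_job gives the robot as it stands.
- The arm moves only by the shell command python3 -m crank 'ROWS' [FORCE]. ROWS is a JSON object of lists of equal length, an entry for each row: "offset": the shift along the world's x, y, z in m, a list of three; "spin": the turn about the world's z in rad; "gripper": the finger opening in m, from 0 to 0.0878. In form: {"offset": [[dx, dy, dz], ...], "spin": [spin, ...], "gripper": [gripper, ...]}. A call has 1 to 20 rows; each row is the pose to reach, as a shift and turn from the pose measured when the call began; what a row does not reach only later rows make up. A row lasts 1/12 s, in which the tool goes at most 41.7 mm and 7.16 degrees, less where a joint would pass 70% of its speed; a pose out of reach is approached as far as the arm can. A call with a gripper value outside its range is refused whole. The fingers move at their own pace and stop on an object; FORCE is the grip in N (left out, the last holds). Time passes only in rows, so rows that repeat a pose let the fingers close. It gives the time, the measured TCP pose, the force and the opening at its end, in the units of the state.
- state(): the state, without advancing time (a new reading comes with each control period).
- get_image(name): name is "side" or "top"; returns a dict with "color" (420x560x3 uint8, red, green, blue), "range_z" (420x560 float32, m along the optical axis (not along the pixel's ray), 0 where there is no reading), "fx", "fy", "cx", "cy" (pixels), "world_to_cam" (4x4, takes a point from world to camera coordinates). Camera axes: x right, y down, z forward; pixel columns grow to the right and rows downward; lengths in m; the calibration is good to about 2 mm. A picture is of the moment at which its call begins.
- close_job(): hands the job in, once; it reports no verdict.
The state is a dict: "t": time; "q": joint angles; "dq": joint speeds; "joint_torque": joint torques, N m; "tool_pos": TCP position; "tool_rot": TCP orientation; "force": force on the tool from outside, world axes, zero at the start; "torque": the same for the moment, N m; "gripper_width": finger opening in m.
Only numpy, scipy, OpenCV 4.12 (cv2) and the standard library are available. Lean on these libraries where they do the work, as an engineer would, in place of code of your own. Each camera call takes 0.05 s, during which the arm holds its last target.

## Working session

There is one attempt and no reset: what is moved stays moved. The work goes in short steps, Python scripts to look and compute and a shell command to move; the robot and the scene stay as the last step left them, time stands still between calls to the robot, and variables do not carry over. Pictures are saved under pics/ and viewed, and the job is handed in when it is done.

```bash
ls; mkdir -p pics
python3 - <<'E'
from bench import state,get_image
import cv2,numpy as np
s=state();print({k:np.round(v,3).tolist() for k,v in s.items()})
for n in("side","top"):
    d=get_image(n);cv2.imwrite(f"pics/{n}0.png",d["color"][:,:,::-1]);np.savez(f"{n}0.npz",**d)
    print(n,d["fx"],d["cx"],d["cy"],np.round(d["world_to_cam"],3).tolist())
E
```

```text
pics
{'t': 0.0, 'q': [-79.938, 23.599, -0.725, 91.502, 0.321, 64.991, -4.712], 'dq': [-0.063, 0.071, 0.083, 0.101, -0.063, 0.128, -0.046], 'joint_torque': [-0.0, -58.794, 0.642, -29.108, -0.054, 0.018, 0.0], 'tool_pos': [0.151, 0.606, 0.222], 'tool_rot': [[-0.97, 0.241, -0.0], [0.241, 0.97, -0.002], [-0.0, -0.002, -1.0]], 'force': [0.101, 0.693, 0.285], 'torque': [-0.051, 0.071, 0.014], 'gripper_width': 0.088}
side 485.4134515062685 284.21058979650235 208.3248428830855 [[0.146, 0.989, 0.006, -0.08], [0.742, -0.106, -0.662, -0.313], [-0.654, 0.101, -0.75, 1.592], [0.0, 0.0, 0.0, 1.0]]
top 412.93622345049334 279.4263278254846 207.4374146390825 [[-0.228, -0.974, -0.004, 0.093], [-0.952, 0.224, -0.209, 0.54], [0.204, -0.044, -0.978, 0.822], [0.0, 0.0, 0.0, 1.0]]
```

View pics/side0.png

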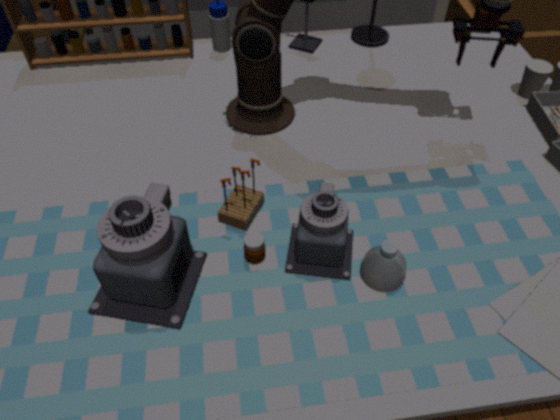

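View pics/top0.png

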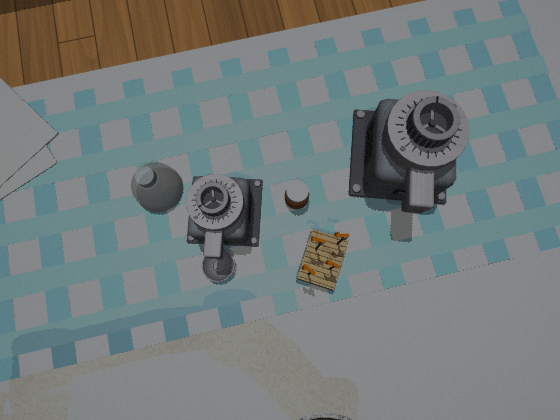

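Two things could be the mill. The small one has its ring at side (325,203) and top (214,198). The big one is at side (132,215) and top (436,120). The description says the smaller, and it stands beside the hopper with the dish under its chute. I'll check it with a crop and measurements.

```bash
cat > h.py <<'E'
import numpy as np,cv2
def ray_z(d,u,v,z):
    W=np.linalg.inv(d["world_to_cam"]);r=W[:3,:3]@np.array([(u-d["cx"])/d["fx"],(v-d["cy"])/d["fy"],1]);o=W[:3,3]
    return o+r*(z-o[2])/r[2]
def px(d,p):
    c=d["world_to_cam"]@np.append(p,1);return c[0]/c[2]*d["fx"]+d["cx"],c[1]/c[2]*d["fy"]+d["cy"]
def cloud(d):
    z=d["range_z"];v,u=np.indices(z.shape);P=np.stack([(u-d["cx"])/d["fx"]*z,(v-d["cy"])/d["fy"]*z,z,np.ones_like(z)],-1)
    return (P@np.linalg.inv(d["world_to_cam"]).T)[...,:3]
E
python3 - <<'E'
from h import *
for n,(x0,y0,w,h) in {"side":(280,170,90,68),"top":(180,165,76,57)}.items():
    d=np.load(n+"0.npz");P=cloud(d)
    cv2.imwrite(f"pics/{n}0c.png",cv2.resize(d["color"][y0:y0+h,x0:x0+w,::-1],None,fx=8,fy=8,interpolation=cv2.INTER_CUBIC))
    S=P[y0:y0+h,x0:x0+w]; ok=d["range_z"][y0:y0+h,x0:x0+w]>0
    for lo,hi in((.174,.187),(.144,.156)):
        m=ok&(S[...,2]>lo)&(S[...,2]<hi);Q=S[m]
        (c,r)=cv2.minEnclosingCircle(np.float32(Q[:,:2]))
        print(n,lo,len(Q),np.round(c,4),round(r,4),np.median(Q[:,2]).round(4))
E
```

```text
side 0.174 295 [0.5702 0.0892] 0.0319 0.1797
side 0.144 818 [0.5693 0.0891] 0.0569 0.1506
top 0.174 472 [0.5684 0.0893] 0.0306 0.1802
top 0.144 1389 [0.5683 0.0891] 0.055 0.1506
```

View pics/side0c.png

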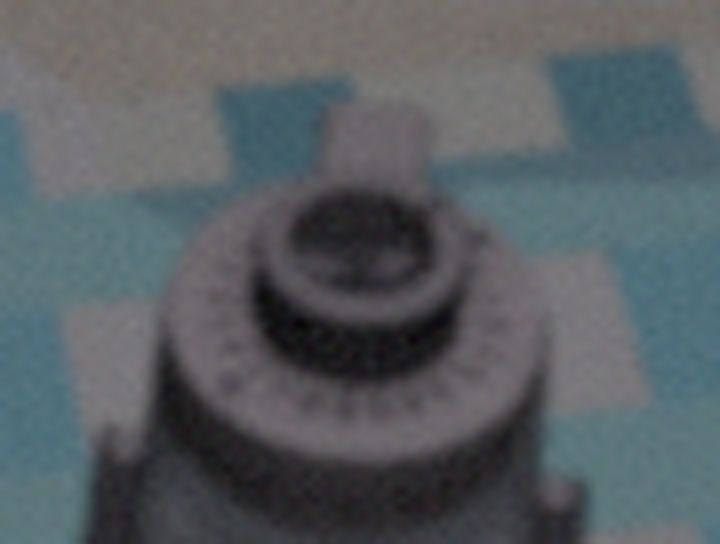

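View pics/top0c.png

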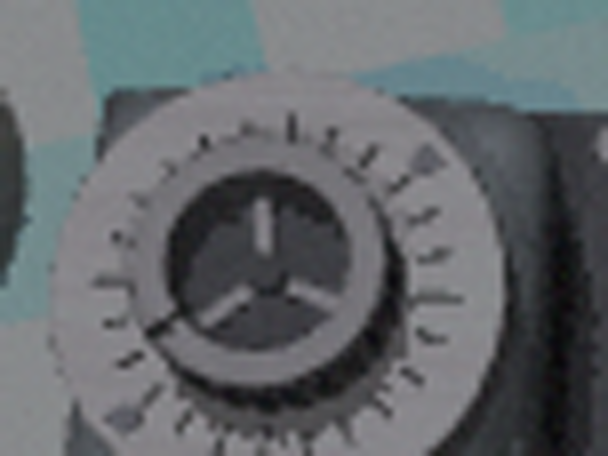

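The crop confirms it. It is the small mill, with ring radius 30 mm at z 180 and head radius 55 mm at z 150.5, and both cameras put the axis at about (0.569, 0.089). The groove is at top (200.4, 205.6). Next I'll work out the groove angle and move over the ring.

```bash
python3 - <<'E'
from h import *
d=np.load("top0.npz");c=np.array([.5688,.0892])
g=ray_z(d,200.4,205.6,.18)[:2]-c;print("groove",g,np.hypot(*g),np.degrees(np.arctan2(g[1],g[0])))
for n,(u,v) in dict(hopper=(157,187),dish=(218,265),jar=(297,190),stand=(323,262)).items(): print(n,ray_z(d,u,v,.05).round(3))
E
python3 -m crank '{"offset":[[0.026,-0.032,0],[0.052,-0.065,0],[0.078,-0.097,0],[0.105,-0.129,0],[0.131,-0.162,0],[0.157,-0.194,0],[0.183,-0.226,0],[0.209,-0.259,0],[0.235,-0.291,0],[0.261,-0.323,0],[0.287,-0.355,0],[0.314,-0.388,0],[0.340,-0.420,0],[0.366,-0.452,0],[0.392,-0.485,0],[0.418,-0.517,0],[0.418,-0.517,0],[0.418,-0.517,0],[0.418,-0.517,0]],"spin":[0,0,0,0,0,0,0,0,0,0,0,0,0,0,0,0,0,0,0],"gripper":[0.0878,0.0878,0.0878,0.0878,0.0878,0.0878,0.0878,0.0878,0.0878,0.0878,0.0878,0.0878,0.0878,0.0878,0.0878,0.0878,0.0878,0.0878,0.0878]}' 20
python3 -c "
from bench import state;print(state()['q'])"
```

```text
groove [-0.01135035  0.02321247] 0.025838908606192028 116.05755278937008
hopper [0.653 0.215 0.05 ]
dish [0.458 0.119 0.05 ]
jar [ 0.577 -0.079  0.05 ]
stand [ 0.414 -0.095  0.05 ]
t: 1.68
tool_pos: [0.5682, 0.0894, 0.2213]
tool_rot: [[-0.97, 0.242, -0.002], [0.242, 0.97, -0.001], [0.001, -0.002, -1.0]]
force: [-0.0, 0.8, 1.3]
gripper_width: 0.0882
[-28.0024439   19.09258697  18.33586376  99.59203318  -6.60197084
  62.48322402  68.47015562]
```

Groove radius is 25.8 mm (25 expected), at 116°. Joint 7 is at 68°, so it has plenty of clockwise room. Now down onto the ring and grip.

```bash
cat > st.py <<'E'
from bench import state
import numpy as np
s=state();R=s["tool_rot"];R=np.array(R)
print("t",round(s["t"],2),"yaw(rad)",round(float(np.arctan2(R[1,1],R[0,1])),4),"pos",np.round(s["tool_pos"],4),"F",np.round(s["force"],2),"T",np.round(s["torque"],3),"tau7",round(float(s["joint_torque"][6]),3),"q7",round(float(s["q"][6]),1),"w",round(float(s["gripper_width"]),4))
E
python3 -m crank '{"offset":[[0.0008,0,-0.015],[0.0008,0,-0.03],[0.0008,0,-0.045],[0.0008,0,-0.06],[0.0008,0,-0.066],[0.0008,0,-0.066],[0.0008,0,-0.066]],"spin":[0,0,0,0,0,0,0],"gripper":[0.0878,0.0878,0.0878,0.0878,0.0878,0.0878,0.0878]}' 20; python3 st.py
python3 -m crank '{"offset":[[0,0,0],[0,0,0],[0,0,0],[0,0,0],[0,0,0],[0,0,0],[0,0,0],[0,0,0]],"spin":[0,0,0,0,0,0,0,0],"gripper":[0.05,0.05,0.05,0.05,0.05,0.05,0.05,0.05]}' 25; python3 st.py
```

```text
t: 2.27
tool_pos: [0.5687, 0.0905, 0.1556]
tool_rot: [[-0.971, 0.24, -0.002], [0.24, 0.971, -0.001], [0.002, -0.001, -1.0]]
force: [0.2, -0.4, -0.4]
gripper_width: 0.0876
t 2.27 yaw(rad) 1.3283 pos [0.5687 0.0905 0.1556] F [ 0.22 -0.36 -0.35] T [-0.011 -0.014 -0.016] tau7 0.009 q7 69.8 w 0.0876
t: 2.93
tool_pos: [0.5686, 0.0891, 0.1561]
tool_rot: [[-0.97, 0.241, -0.002], [0.241, 0.97, -0.002], [0.001, -0.003, -1.0]]
force: [-2.6, -3.8, 7.1]
gripper_width: 0.0586
t 2.93 yaw(rad) 1.3272 pos [0.5686 0.0891 0.1561] F [-2.58 -3.79  7.08] T [-0.893  0.631  0.061] tau7 -0.037 q7 69.8 w 0.0586
```

Gripped at 58.6 mm. I'll do the first click slowly to learn the detent torque.

```bash
for i in 1; do
python3 -m crank '{"offset":[[0,0,0],[0,0,0]],"spin":[-0.07,-0.07],"gripper":[0.05,0.05]}' >/dev/null; python3 st.py
python3 -m crank '{"offset":[[0,0,0],[0,0,0]],"spin":[-0.07,-0.07],"gripper":[0.05,0.05]}' >/dev/null; python3 st.py
python3 -m crank '{"offset":[[0,0,0],[0,0,0]],"spin":[-0.07,-0.07],"gripper":[0.05,0.05]}' >/dev/null; python3 st.py
python3 -m crank '{"offset":[[0,0,0],[0,0,0]],"spin":[-0.05,-0.05],"gripper":[0.05,0.05]}' >/dev/null; python3 st.py
python3 -m crank '{"offset":[[0,0,0],[0,0,0]],"spin":[0,0],"gripper":[0.05,0.05]}' >/dev/null; python3 st.py
done
```

```text
t 3.1 yaw(rad) 1.2537 pos [0.5686 0.0891 0.1562] F [-0.31 -1.04  1.36] T [-0.107  0.164  0.051] tau7 -0.865 q7 66.1 w 0.0586
t 3.27 yaw(rad) 1.1821 pos [0.5686 0.0891 0.1562] F [-1.28 -0.36  0.33] T [-0.117  0.113 -0.044] tau7 -0.832 q7 62.4 w 0.0581
t 3.43 yaw(rad) 1.1115 pos [0.5686 0.089  0.1562] F [-1.1  -1.19  0.93] T [-0.047  0.126 -0.16 ] tau7 -0.731 q7 58.8 w 0.0584
t 3.6 yaw(rad) 1.0633 pos [0.5687 0.089  0.1562] F [ 0.03 -0.65 -0.68] T [-0.091  0.06   0.012] tau7 -0.743 q7 56.4 w 0.0585
t 3.77 yaw(rad) 1.0667 pos [0.5687 0.089  0.1562] F [-1.13 -1.6   0.22] T [-0.138  0.099  0.035] tau7 -0.001 q7 56.5 w 0.0582
```

The torque shows a detent: it resists, pulls through, and is back near 0 at 0.26 rad. Touch is at least 5 clicks from the start, so turning on to click 4 is safe.

```bash
python3 -m crank '{"offset":[[0,0,0],[0,0,0],[0,0,0],[0,0,0],[0,0,0],[0,0,0],[0,0,0],[0,0,0],[0,0,0],[0,0,0],[0,0,0]],"spin":[-0.08,-0.16,-0.24,-0.32,-0.4,-0.48,-0.56,-0.64,-0.72,-0.787,-0.787],"gripper":[0.05,0.05,0.05,0.05,0.05,0.05,0.05,0.05,0.05,0.05,0.05]}' >/dev/null; python3 st.py
python3 -m crank '{"offset":[[0,0,0],[0,0,0]],"spin":[-0.09,-0.09],"gripper":[0.05,0.05]}' >/dev/null; python3 st.py
python3 -m crank '{"offset":[[0,0,0],[0,0,0]],"spin":[-0.09,-0.09],"gripper":[0.05,0.05]}' >/dev/null; python3 st.py
python3 -m crank '{"offset":[[0,0,0],[0,0,0]],"spin":[-0.08,-0.08],"gripper":[0.05,0.05]}' >/dev/null; python3 st.py
```

```text
t 4.68 yaw(rad) 0.2787 pos [0.5689 0.0888 0.1562] F [-0.95 -1.95 -0.59] T [-0.384 -0.127  0.019] tau7 -1.187 q7 16.7 w 0.0584
t 4.85 yaw(rad) 0.1885 pos [0.5689 0.0887 0.1562] F [-0.44 -1.68 -0.38] T [-0.377  0.004  0.014] tau7 -1.116 q7 12.2 w 0.0583
t 5.02 yaw(rad) 0.0991 pos [0.5689 0.0886 0.1562] F [-1.15 -1.08  1.03] T [-0.261 -0.021 -0.117] tau7 -0.966 q7 7.7 w 0.0584
t 5.18 yaw(rad) 0.0212 pos [0.569  0.0886 0.1562] F [-0.76 -1.09  0.13] T [-0.305 -0.013  0.014] tau7 -1.062 q7 3.8 w 0.0586
```

Click 5, no load. From here I probe about 0.06 rad past each click. A touch would read about 0.4 N m there, a detent at most 0.2.

```bash
python3 -m crank '{"offset":[[0,0,0],[0,0,0]],"spin":[-0.03,-0.03],"gripper":[0.05,0.05]}' >/dev/null; python3 st.py
python3 -m crank '{"offset":[[0,0,0],[0,0,0]],"spin":[-0.03,-0.03],"gripper":[0.05,0.05]}' >/dev/null; python3 st.py
```

```text
t 5.35 yaw(rad) -0.0064 pos [0.569  0.0886 0.1562] F [-0.54 -1.37  0.26] T [-0.283  0.013  0.176] tau7 -0.44 q7 2.5 w 0.0581
t 5.52 yaw(rad) -0.0368 pos [0.5689 0.0886 0.1562] F [-0.73 -1.79 -0.29] T [-0.346 -0.008  0.085] tau7 -0.303 q7 0.9 w 0.0584
```

Only 0.085 N m at 0.055 past, so not touching. On to click 6, then probe.

```bash
python3 -m crank '{"offset":[[0,0,0],[0,0,0]],"spin":[-0.05,-0.05],"gripper":[0.05,0.05]}' >/dev/null; python3 st.py
python3 -m crank '{"offset":[[0,0,0],[0,0,0],[0,0,0]],"spin":[-0.08,-0.157,-0.157],"gripper":[0.05,0.05,0.05]}' >/dev/null; python3 st.py
python3 -m crank '{"offset":[[0,0,0],[0,0,0]],"spin":[-0.03,-0.03],"gripper":[0.05,0.05]}' >/dev/null; python3 st.py
python3 -m crank '{"offset":[[0,0,0],[0,0,0]],"spin":[-0.03,-0.03],"gripper":[0.05,0.05]}' >/dev/null; python3 st.py
```

```text
t 5.68 yaw(rad) -0.0883 pos [0.569  0.0885 0.1562] F [-0.38 -1.36  0.59] T [-0.313 -0.016 -0.045] tau7 -0.572 q7 -1.6 w 0.0582
t 5.93 yaw(rad) -0.2469 pos [0.569  0.0884 0.1562] F [-0.13 -1.54  1.22] T [-0.402  0.054  0.042] tau7 -1.275 q7 -9.4 w 0.0586
t 6.1 yaw(rad) -0.2742 pos [0.569  0.0884 0.1562] F [-0.07 -0.86  0.9 ] T [-0.448  0.098  0.185] tau7 -0.612 q7 -10.8 w 0.0583
t 6.27 yaw(rad) -0.304 pos [0.569  0.0884 0.1562] F [ 0.33 -1.31  0.82] T [-0.435  0.042  0.06 ] tau7 -0.287 q7 -12.2 w 0.0584
```

Same detent signature at click 6. On to click 7 (yaw −0.505) and probe.

```bash
python3 -m crank '{"offset":[[0,0,0],[0,0,0]],"spin":[-0.05,-0.05],"gripper":[0.05,0.05]}' >/dev/null; python3 st.py
python3 -m crank '{"offset":[[0,0,0],[0,0,0],[0,0,0]],"spin":[-0.08,-0.15,-0.15],"gripper":[0.05,0.05,0.05]}' >/dev/null; python3 st.py
python3 -m crank '{"offset":[[0,0,0],[0,0,0]],"spin":[-0.03,-0.03],"gripper":[0.05,0.05]}' >/dev/null; python3 st.py
python3 -m crank '{"offset":[[0,0,0],[0,0,0]],"spin":[-0.03,-0.03],"gripper":[0.05,0.05]}' >/dev/null; python3 st.py
```

```text
t 6.43 yaw(rad) -0.3553 pos [0.569  0.0883 0.1562] F [ 0.13 -1.69  0.6 ] T [-0.382  0.027 -0.053] tau7 -0.554 q7 -14.7 w 0.0581
t 6.68 yaw(rad) -0.5064 pos [0.569  0.0883 0.1562] F [-0.82 -1.61  2.51] T [-0.437  0.079  0.045] tau7 -1.17 q7 -22.1 w 0.0584
t 6.85 yaw(rad) -0.5336 pos [0.5689 0.0883 0.1562] F [-0.86 -0.89  1.32] T [-0.488  0.052  0.241] tau7 -0.597 q7 -23.4 w 0.0583
t 7.02 yaw(rad) -0.5636 pos [0.5689 0.0883 0.1562] F [-0.83 -1.48 -0.24] T [-0.502  0.071  0.057] tau7 -0.287 q7 -24.9 w 0.058
```

Not click 7. On to click 8 (yaw −0.767).

```bash
python3 -m crank '{"offset":[[0,0,0],[0,0,0]],"spin":[-0.05,-0.05],"gripper":[0.05,0.05]}' >/dev/null; python3 st.py
python3 -m crank '{"offset":[[0,0,0],[0,0,0],[0,0,0]],"spin":[-0.08,-0.152,-0.152],"gripper":[0.05,0.05,0.05]}' >/dev/null; python3 st.py
python3 -m crank '{"offset":[[0,0,0],[0,0,0]],"spin":[-0.03,-0.03],"gripper":[0.05,0.05]}' >/dev/null; python3 st.py
python3 -m crank '{"offset":[[0,0,0],[0,0,0]],"spin":[-0.02,-0.02],"gripper":[0.05,0.05]}' >/dev/null; python3 st.py
```

```text
t 7.18 yaw(rad) -0.6148 pos [0.5689 0.0882 0.1562] F [-0.19 -1.36  0.81] T [-0.476  0.084 -0.057] tau7 -0.549 q7 -27.4 w 0.0584
t 7.43 yaw(rad) -0.768 pos [0.5689 0.0882 0.1562] F [-1.39 -1.56  1.95] T [-0.497  0.168  0.066] tau7 -1.181 q7 -34.8 w 0.0583
t 7.6 yaw(rad) -0.7953 pos [0.5688 0.0882 0.1562] F [-0.65 -0.58  2.02] T [-0.546  0.197  0.192] tau7 -0.595 q7 -36.1 w 0.0584
t 7.77 yaw(rad) -0.8143 pos [0.5689 0.0882 0.1562] F [-0.46 -1.42  1.56] T [-0.515  0.215  0.081] tau7 -0.253 q7 -37.0 w 0.0581
```

Still only a detent. Click 9 (yaw −1.029) is the last possible one, so I'll approach it finely.

```bash
python3 -m crank '{"offset":[[0,0,0],[0,0,0],[0,0,0]],"spin":[-0.08,-0.16,-0.16],"gripper":[0.05,0.05,0.05]}' >/dev/null; python3 st.py
python3 -m crank '{"offset":[[0,0,0],[0,0,0]],"spin":[-0.055,-0.055],"gripper":[0.05,0.05]}' >/dev/null; python3 st.py
python3 -m crank '{"offset":[[0,0,0],[0,0,0]],"spin":[-0.03,-0.03],"gripper":[0.05,0.05]}' >/dev/null; python3 st.py
python3 -m crank '{"offset":[[0,0,0],[0,0,0]],"spin":[-0.02,-0.02],"gripper":[0.05,0.05]}' >/dev/null; python3 st.py
```

```text
t 8.02 yaw(rad) -0.977 pos [0.5688 0.0881 0.1562] F [-2.01 -0.64  2.12] T [-0.518  0.318 -0.236] tau7 -0.958 q7 -44.8 w 0.0582
t 8.18 yaw(rad) -1.0311 pos [0.5688 0.0881 0.1562] F [-1.47 -1.55  3.28] T [-0.523  0.235  0.14 ] tau7 -0.808 q7 -47.3 w 0.0586
t 8.35 yaw(rad) -1.0601 pos [0.5688 0.0881 0.1562] F [-0.73 -1.79  1.27] T [-0.59   0.314  0.252] tau7 -0.539 q7 -48.7 w 0.0585
t 8.52 yaw(rad) -1.08 pos [0.5688 0.0881 0.1562] F [-0.94 -1.02  1.73] T [-0.519  0.302  0.394] tau7 -0.562 q7 -49.7 w 0.0583
```

The torque rises steadily here: 0.14, 0.25, 0.39 N m at 0.051 rad past click 9, which matches about 7 N m/rad. I'll hold it to confirm that it's static.

```bash
python3 -m crank '{"offset":[[0,0,0],[0,0,0],[0,0,0]],"spin":[0,0,0],"gripper":[0.05,0.05,0.05]}' >/dev/null; python3 st.py
```

```text
t 8.77 yaw(rad) -1.0794 pos [0.5687 0.0881 0.1562] F [-1.14 -1.27  2.32] T [-0.588  0.263  0.374] tau7 -0.36 q7 -49.7 w 0.0587
```

Static at 0.37 N m, so the burrs touch at click 9. Four clicks back is click 5, yaw +0.018, which is +1.098 from here.

```bash
python3 -m crank '{"offset":[[0,0,0],[0,0,0],[0,0,0],[0,0,0],[0,0,0],[0,0,0],[0,0,0],[0,0,0],[0,0,0],[0,0,0],[0,0,0],[0,0,0],[0,0,0],[0,0,0],[0,0,0],[0,0,0],[0,0,0]],"spin":[0.08,0.16,0.24,0.32,0.4,0.48,0.56,0.64,0.72,0.8,0.88,0.96,1.04,1.08,1.098,1.098,1.098],"gripper":[0.05,0.05,0.05,0.05,0.05,0.05,0.05,0.05,0.05,0.05,0.05,0.05,0.05,0.05,0.05,0.05,0.05]}' >/dev/null; python3 st.py
```

```text
t 10.18 yaw(rad) 0.0172 pos [0.5689 0.0884 0.1563] F [ 0.68  1.39 -0.9 ] T [ 0.128 -0.242  0.001] tau7 0.051 q7 3.5 w 0.0589
```

The yaw is 0.017 and the torque about z is 0, so it sits in the click. Now release, lift and move away so I can look.

```bash
python3 -m crank '{"offset":[[0,0,0],[0,0,0],[0,0,0],[0,0,0],[0,0,0],[0,0,0]],"spin":[0,0,0,0,0,0],"gripper":[0.0878,0.0878,0.0878,0.0878,0.0878,0.0878]}'
python3 -m crank '{"offset":[[0,0,0.02],[0,0,0.04],[0,0,0.06],[0,0,0.08],[0,0,0.1],[-0.03,0,0.1],[-0.06,0,0.1],[-0.09,0,0.1],[-0.12,0,0.1],[-0.15,0,0.1],[-0.18,0,0.1],[-0.18,0,0.1],[-0.18,0,0.1]],"spin":[0,0,0,0,0,0,0,0,0,0,0,0,0],"gripper":[0.0878,0.0878,0.0878,0.0878,0.0878,0.0878,0.0878,0.0878,0.0878,0.0878,0.0878,0.0878,0.0878]}'
python3 - <<'E'
from bench import get_image
from h import *
for n in("side","top"):
    d=get_image(n);cv2.imwrite(f"pics/{n}1.png",d["color"][:,:,::-1]);np.savez(f"{n}1.npz",**d)
x0,y0,w,h=180,165,76,57
a=cv2.resize(d["color"][y0:y0+h,x0:x0+w,::-1],None,fx=8,fy=8,interpolation=cv2.INTER_CUBIC);cv2.imwrite("pics/top1c.png",a)
E
```

```text
t: 10.68
tool_pos: [0.5689, 0.0884, 0.1562]
tool_rot: [[-0.017, 1.0, -0.002], [1.0, 0.017, -0.002], [-0.002, -0.002, -1.0]]
force: [-0.4, 0.3, -0.4]
gripper_width: 0.0873
t: 11.77
tool_pos: [0.3881, 0.0888, 0.2567]
tool_rot: [[-0.019, 1.0, -0.001], [1.0, 0.019, 0.001], [0.001, -0.001, -1.0]]
force: [0.4, 0.1, -0.1]
gripper_width: 0.0876
```

View pics/top1c.png

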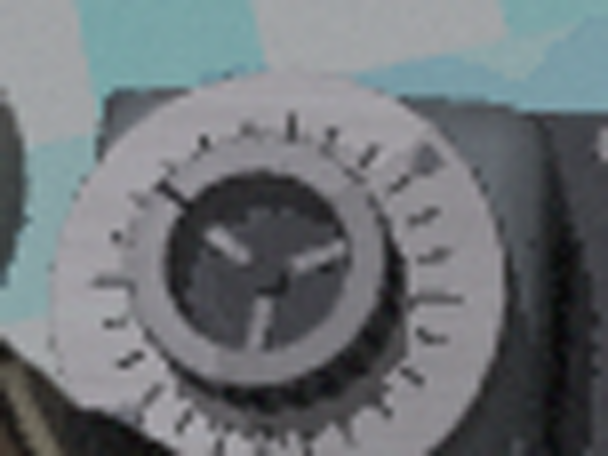

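View pics/top1.png

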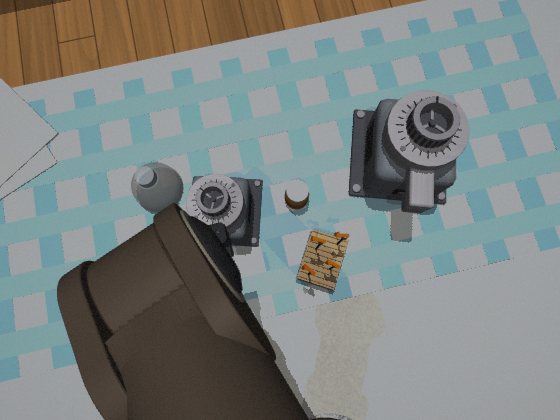

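Run:
```python
from h import *
d=np.load("top1.npz");c=np.array([.5686,.0892])
for u,v in((163,325),(172,193),(178,198)):
    g=ray_z(d,180+u/8,165+v/8,.18)[:2]-c;print(np.hypot(*g).round(4),np.degrees(np.arctan2(g[1],g[0])))
```

```text
0.0258 115.67751953072478
0.0244 39.008766929914934
0.0225 39.17185706968637
```

View pics/side1.png

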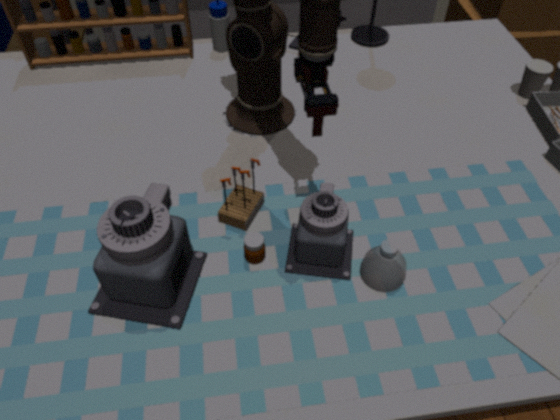

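The groove went from 116° to 39°. That is 77 ± 2° clockwise, or 5 clicks net, which agrees with the gripper's turn, so nothing slipped. Hopper (157,187), jar (297,193) and clip stand (323,260) are at the same pixels as before.

```bash
python3 -c "
from bench import close_job;print(close_job())"
```

```text
the job is handed in; nothing more can be done
None
```

I turned the small mill's ring clockwise until the burrs touched, backed it off four clicks and let go. The job is handed in, and the last move ended at 11.8 s.

- **Touch:** I felt it at click 9 from the start. The torque rose steadily there to 0.39 N m at 0.05 rad past the click and held at 0.37 N m, well under the 0.9 N m that spoils the burrs. Clicks 5 to 8 showed only ordinary detent torque, at most 0.24 N m, slightly above the 0.1 to 0.2 N m given.
- **Back-off:** I turned it back four clicks to click 5. The torque about the ring's axis was about 0 there before I released it and moved the arm clear.
- **Final check:** the groove moved from 116° to 39°, a net 77° ± 2° against 75° expected for five clicks, so the ring did not slip in the grip.
- **Other things on the bench:** hopper, jar and clip stand look unmoved in the images. The dish was hidden behind the arm and the mill in the last pictures, so I did not confirm it by eye. The gripper never came near its height and no contact force showed.

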